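Free a shaker tray: two turns of the knurled lock wheel, then push the bar back

ROBOT

A 6-joint arm with a two-finger parallel gripper is mounted at the origin on the work surface. World frame = base frame: x ahead of the robot, y to its left, z up, the work surface at z = 0. Lengths are in m, angles in rad, forces in N, time in s.
With the tool pointing down it reaches from about 0.225 to 0.875 m from the base axis. Payload 3.4 kg.
Tool frame: the origin (TCP) lies on the mounting face of the last link; the fingertips stand 173 mm ahead of it and the grasp point (between the pads) lies 155 mm ahead of it (grip_depth is the distance from the TCP to the grasp point, in m); z points along the fingers, y is the line along which they close (so a half turn about z gives the same grasp; the last joint's range is limited). The gripper opens to 85 mm and grips with 20 to 120 N. Pads are 22 mm wide; open, the fingers measure 114 mm over their backs; the gripper's body (76 mm by 85 mm) begins 54 mm behind the grasp point. The pads swing forward as they close: fully open they stand 13 mm farther back than shut.
Start: joints at [-1.357, 0.276, 1.505, -0, 1.361, -0.121], TCP at [0.189, -0.543, 0.405] pointing down, gripper open.
Joint ranges: [-2.89, 2.89], [-0.75, 2.08], [0.22, 2.7], [-1.18, 4.32], [0.11, 2.71], [-2.7, 2.7]. Speed limits (rad/s): [2.57, 2.57, 3.14, 3.14, 3.14, 3.14].

INTERFACE

Orientations are given as [roll, pitch, yaw] about the fixed x, y, z axes, in that order (R = Rz(yaw) Ry(pitch) Rx(roll)).
In Python, from plant import move_to, move_straight, goto_joints, gripper_to, wait, inverse_kinematics, get_state, capture, MotionError, hand_in, grip_depth gives the robot as it stands. The module is installed in compiled form; this text tells all that it offers. Calls block until the motion is done:
- move_to(position, orientation): joint-space move of the TCP to a pose.
- move_straight(position, speed=0.15, rot=None): straight line of the TCP; rot=None keeps the orientation; speed is the mean speed in m/s.
- goto_joints(angles): joint-space move.
- gripper_to(opening): finger opening in m; the grip force is fixed at half the most; returns when the fingers have stopped.
- wait(seconds).
- inverse_kinematics(position, orientation): joint angles nearest the present ones, or None.
- get_state(): the state.
- capture(name): name is "scene" or "top"; returns a dict with "img" (400x640x3 uint8, red, green, blue), "fx", "fy", "cx", "cy" (pixels), "k1" (the pictures are not rectified: a ray, as slopes to the right and down, at radius r is drawn at 1 + k1 r^2 times it, then the intrinsics apply), "R" (3x3) and "t" (3): a world point X has camera coordinates R X + t. Camera axes: x right, y down, z forward; pixel columns grow to the right and rows downward; lengths in m; the calibration is good to about 2 mm. A picture is of the moment at which its call begins. There is no depth.
A pose or a line that the arm cannot do raises MotionError and nothing moves.
- hand_in(): hands the job in; it is judged then, once.
The state is a dict: "time": time; "joint_pos": joint angles; "joint_vel": joint speeds; "tau": joint torques, N m; "position": TCP position; "ee_rot": TCP orientation; "wrist_force": force on the tool from outside, world axes, zero at the start; "ft_torque": the same for the moment, N m; "grip_width": finger opening in m; "grip_force": force on a finger pad.
Only numpy, scipy, OpenCV 4.12 (cv2) and the standard library are available. Lean on these libraries where they do the work, as an engineer would, in place of code of your own. Each camera call takes 0.05 s, during which the arm holds its last target. There are 200 camera calls.

TASK

Free the tray on the lab shaker: with a fingertip against its knurled rim, roll the big flat lock wheel two full turns anticlockwise (seen from above), and no more than that, or the screw comes out. Then gently push the clamp bar by its upright tab away from the tray until it stops. Use only the outside of the fingers, grip and lift nothing, leave the tray and the other things where they stand, and finish clear of everything.

Things in the scene. Friction and masses are not known exactly. Their poses are not given: they have to be found in the camera images.
- shaker: Platform shaker, fixed, stands elsewhere and turned up to 35 deg each time: white housing, aluminium platform 350 x 280 mm on top, its surface 104 mm above the bench. Origin: centre of underside, on the bench. Its x axis runs from the low steel fence (30 mm high, x = -163 mm) over the tray and clamp bar to the lock wheel. A bridge 50 x 66 mm, 32 mm high over the platform, stands under the wheel.
- lock_wheel (a joint): Turn of the lock wheel (rad), growing anticlockwise seen from above. 0 = tight, its white mark along the shaker's +x; starts within 0.4 of that. Two full turns = 12.57. Friction 0.06 N m, stays where left. The screw rises 3 mm a turn; its pin frees the clamp bar after 1.75 turns, before that the bar is locked (1 to 2 mm of play). Hard stop at 3.1 turns, too far.
- wheel_centre (a point): Centre of the wheel's top face, on its upright axis, at x = +75 mm, y = 0 of the shaker. Flat black disc, 92 mm across the knurl, 24 mm high, its top 62 mm above the platform when tight, 68 mm after two turns. Rim: 24 upright round ridges 2 mm proud, over the whole height. Too wide to grip; free all round for a finger pointing down.
- wheel_mark (a point): Point near the rim of the wheel's top face, 40 mm from the axis, at the outer end of the white radial mark (36 x 9 mm, from near the centre to the rim); goes round with the wheel.
- clamp_bar (a joint): Travel of the clamp bar along the shaker's +x axis (m), away from the tray: 0 closed, 0.040 at its stop. Friction about 2 N, stays where it is left.
- tab_centre (a point): Middle of the upright tab on the aluminium clamp bar, 51 mm above the platform; moves with the bar. Tab: 60 mm along the shaker's y, 10 mm thick along its x, from 34 to 68 mm above the platform. The bar below is 180 mm long, 14 mm thick, 34 mm high. Push the tab's face on the tray's side, towards the shaker's +x.
- tray: Lidded white and grey staining tray, 92 (shaker x) x 128 (shaker y) x 33 mm high, loose on the platform between the fence and the clamp bar, about 1 mm from the bar. Origin: centre of its underside. To be left where it is.
- bottle: Loose reagent bottle beside the shaker, 64 mm across, 140 mm high; origin: centre of its underside. Leave alone.
- tub: Loose open white tub beside the shaker, 84 mm across, 90 mm high; origin: centre of its underside. Leave alone.
- jar: Small loose jar beside the shaker, 48 mm across, 60 mm high; origin: centre of its underside. Leave alone.
There are look-alikes about, which are no part of the job. Leave any green or orange look-alike of the tray alone.

How it is judged:
On the way:
1. the lock wheel has been turned two full turns anticlockwise (11.3 to 14.1 rad) while the bar is still closed (value of joint lock_wheel between 11.3 and 14.1 rad and value of joint clamp_bar below 0.008 m), for 0.2 s.
At the end, for the whole second after the job is handed in: The lock wheel stands two turns loose (its joint between 11.3 and 14.1 rad), the clamp bar is pushed back to within 4 mm of its stop, and the tray, bottle, tub and jar stand upright and at rest within 20 mm of where they were (value of joint lock_wheel between 11.3 and 14.1 rad and value of joint clamp_bar above 0.036 m and linear speed of tray below 0.02 m/s and distance of each of tray, bottle, tub, jar from where it was at the start of the episode below 0.02 m and angle between each of tray, bottle, tub, jar's own z axis and vertical below 0.1 rad); the robot touches nothing.
It fails at once if the lock wheel is turned more than about two and a half turns, so that its screw comes out (value of joint lock_wheel above 15.5 rad).
It fails at once if the clamp bar is pinched or forced (over 35 N from the fingers) (contact force between the fingers and clamp_bar above 35 N).
It fails at once if the bottle, tub or jar is pushed about, lifted or carried (30 mm) (distance of any of bottle, tub, jar from where it was at the start of the episode above 0.03 m).
It fails at once if the tray is pushed about (30 mm) or lifted (6 mm) (distance of tray from where it was at the start of the episode above 0.03 m or height (world z) of tray above 0.11 m).
It also fails if it takes over 64 s, if anything falls off the work surface, if the arm or the gripper's body presses on something with over 40 N, if the wrist force passes 120 N, or if a joint passes its speed limit or range.

## Working session

There is one attempt and no reset: what is moved stays moved. The work goes in short steps, each a Python script; the robot and the scene stay as the last script left them, time stands still between calls to the robot, and variables do not carry over. Pictures are saved under pics/ and viewed, at most 10 in all, crops included, and the job is handed in when it is done.

```bash
mkdir -p pics
python3 - <<'E'
from plant import *
import cv2,pickle,numpy as np
for n in("top","scene"):
    c=capture(n);pickle.dump(c,open(n+'.pkl','wb'));cv2.imwrite(f'pics/{n}0.png',c['img'][:,:,::-1])
    R=np.array(c['R']);print(n,c['fx'],c['cx'],c['cy'],c['k1'],-R.T@c['t'],R.round(2).tolist())
s=get_state();print(s['time'],s['ee_rot'],grip_depth)
E
```

```text
top 418.7083615297034 315.083477427531 198.7461459545106 -0.10636116298110036 [0.2929297  0.10306829 1.31073754] [[0.07, -1.0, -0.0], [-0.98, -0.07, -0.21], [0.21, 0.02, -0.98]]
scene 498.6472127090922 324.9806542729819 201.7248905372406 -0.043482407595365515 [ 1.51990669 -0.30191632  1.29538209] [[0.4, 0.92, -0.01], [0.68, -0.3, -0.67], [-0.62, 0.26, -0.74]]
0.1 [-3.13989254e+00 -1.83583186e-04  3.34837076e-01] 0.1547
```

View pics/top0.png

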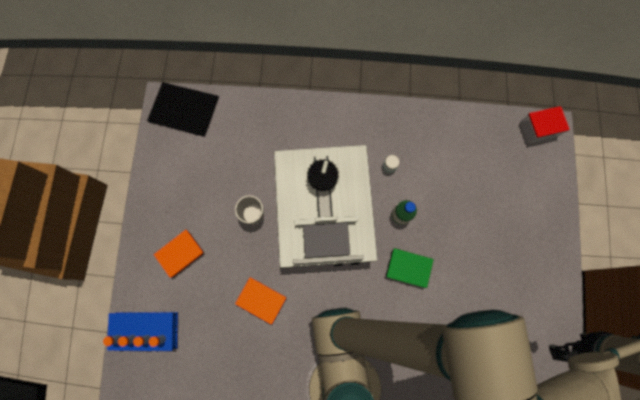

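View pics/scene0.png

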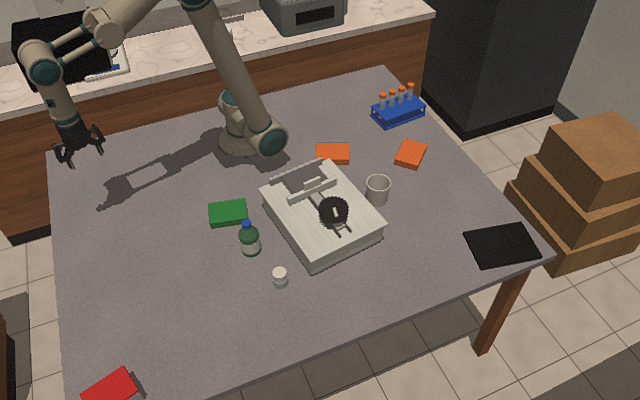

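Top view: the lock wheel is the black disc at (323,175), with its white mark pointing up. The tab and bar are near (327,220), the tray at (327,240), the fence at (327,263), the tub at (249,211), the bottle at (405,211) and the jar at (392,163). Things that could be confused with them: the black flat pad (183,108) for the wheel, and the orange (179,253), (261,300), green (410,268) and red (548,122) boxes for the tray. I choose the disc and tray on the white housing, and check them in a crop.

```bash
cat > h.py <<'E'
import numpy as np,cv2,pickle
def ray(c,px):
    K=np.array([[c['fx'],0,c['cx']],[0,c['fy'],c['cy']],[0,0,1.]])
    d=cv2.undistortPoints(np.array([[px]],float),K,np.array([c['k1'],0,0,0,0.]))[0,0]
    # exact model: drawn = s*(1+k1 r^2)
    R=np.array(c['R']);return -R.T@np.array(c['t']),R.T@np.array([d[0],d[1],1])
def onz(c,px,z):
    o,d=ray(c,px);return o+d*(z-o[2])/d[2]
def proj(c,X):
    K=np.array([[c['fx'],0,c['cx']],[0,c['fy'],c['cy']],[0,0,1.]])
    return cv2.projectPoints(np.array(X,float).reshape(-1,1,3),cv2.Rodrigues(np.array(c['R']))[0],np.array(c['t'],float),K,np.array([c['k1'],0,0,0,0.]))[0][:,0]
def blob(c,box,lo,hi):
    x0,y0,x1,y1=box;m=cv2.inRange(c['img'][y0:y1,x0:x1],np.array(lo),np.array(hi))
    n,l,st,ce=cv2.connectedComponentsWithStats(m);i=1+np.argmax(st[1:,4]);return (l==i).astype(np.uint8),ce[i]+[x0,y0],st[i]
E
python3 - <<'E'
from h import *
c=pickle.load(open('top.pkl','rb'));s=pickle.load(open('scene.pkl','rb'))
for n,q,box in(('top',c,(300,145,350,205)),('scene',s,(305,185,360,240))):
    m,ce,st=blob(q,box,(0,0,0),(50,50,50))
    m=cv2.morphologyEx(m,cv2.MORPH_OPEN,np.ones((7,7),np.uint8))
    cn=max(cv2.findContours(m,0,2)[0],key=cv2.contourArea)
    e=cv2.fitEllipse(cv2.convexHull(cn));p=np.array(e[0])+box[:2]
    print(n,p,e[1],onz(q,p,.166).round(4),onz(q,p,.154).round(4))
# housing outline in top
g=cv2.inRange(c['img'],np.array([150,150,140]),np.array([255]*3));g[:, :265]=0;g[:,382:]=0;g[:140]=0;g[275:]=0
g=cv2.morphologyEx(g,cv2.MORPH_CLOSE,np.ones((5,5),np.uint8))
cn=max(cv2.findContours(g,0,2)[0],key=cv2.contourArea);hull=cv2.convexHull(cn)
ap=cv2.approxPolyDP(hull,6,True)[:,0];print([(p.tolist(),onz(c,p,.104)[:2].round(3).tolist()) for p in ap])
W=np.float32([onz(c,p[0],.104)[:2] for p in hull]);print(cv2.minAreaRect(W))
A=cv2.resize(c['img'][140:280,265:385],None,fx=4,fy=4,interpolation=2)
B=cv2.resize(s['img'][150:280,250:395],None,fx=2.1,fy=2.1,interpolation=2)
o=np.zeros((560,790,3),np.uint8);o[:,:480]=A;o[:B.shape[0],482:482+B.shape[1]]=B[:,:308];cv2.imwrite('pics/crop1.png',o[:,:,::-1])
E
```

```text
top [322.2222538  176.00196648] (29.364727020263672, 29.808643341064453) [0.6016 0.1092 0.166 ] [0.6049 0.1092 0.154 ]Traceback (most recent call last):
  File "<stdin>", line 6, in <module>
ValueError: max() iterable argument is empty
```

```bash
cat > meas.py <<'E'
from h import *
c=pickle.load(open('top.pkl','rb'));s=pickle.load(open('scene.pkl','rb'))
for n,q,box in(('top',c,(300,145,350,205)),('scene',s,(305,185,360,240))):
    x0,y0,x1,y1=box
    m=(q['img'][y0:y1,x0:x1].max(2)<70).astype(np.uint8)
    m=cv2.morphologyEx(m,cv2.MORPH_CLOSE,cv2.getStructuringElement(2,(7,7)));m=cv2.morphologyEx(m,cv2.MORPH_OPEN,cv2.getStructuringElement(2,(9,9)))
    cn=max(cv2.findContours(m,0,2)[0],key=cv2.contourArea)
    e=cv2.fitEllipse(cv2.convexHull(cn));p=np.array(e[0])+box[:2]
    print(n,p,e[1],onz(q,p,.166).round(4),onz(q,p,.154).round(4))
g=cv2.inRange(c['img'],np.array([150,150,140]),np.array([255]*3));g[:, :265]=0;g[:,382:]=0;g[:140]=0;g[275:]=0
g=cv2.morphologyEx(g,cv2.MORPH_CLOSE,np.ones((5,5),np.uint8))
cn=max(cv2.findContours(g,0,2)[0],key=cv2.contourArea);hull=cv2.convexHull(cn)
ap=cv2.approxPolyDP(hull,6,True)[:,0];print([(p.tolist(),onz(c,p,.104)[:2].round(3).tolist()) for p in ap])
W=np.float32([onz(c,p[0].astype(float),.104)[:2] for p in hull]);print(cv2.minAreaRect(W))
A=cv2.resize(c['img'][140:280,265:385],None,fx=4,fy=4,interpolation=2)
B=cv2.resize(s['img'][150:280,250:395],None,fx=2.1,fy=2.1,interpolation=2)[:,:308]
o=np.zeros((560,790,3),np.uint8);o[:,:480]=A;o[:B.shape[0],482:482+B.shape[1]]=B;cv2.imwrite('pics/crop1.png',o[:,:,::-1])
E
python3 meas.py
```

```text
top [322.27935028 176.3398304 ] (29.93050193786621, 32.408843994140625) [0.6007 0.1089 0.166 ] [0.6039 0.109  0.154 ]
scene [332.45835876 211.55969238] (30.39671516418457, 31.197044372558594) [0.6249 0.102  0.166 ] [0.6154 0.1063 0.154 ]
[([364, 145], [0.725, -0.011]), ([376, 259], [0.384, -0.061]), ([281, 266], [0.345, 0.209]), ([275, 152], [0.683, 0.257])]
((0.5346280336380005, 0.09788871556520462), (0.34793931245803833, 0.2783932387828827), 7.837480545043945)
```

View pics/crop1.png

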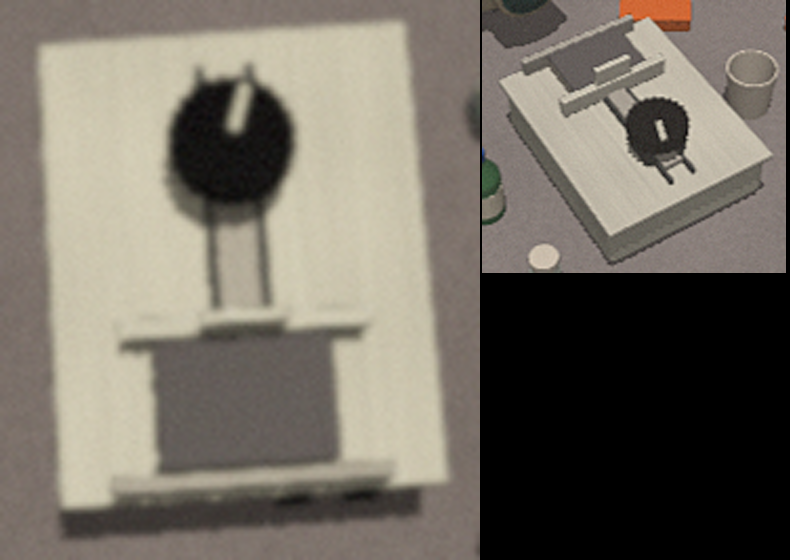

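The crop confirms the choice. The wheel is at crop (233,142), with its mark running to (247,85). The tab is at crop (245,320), in front of the grey-lidded tray at (245,400), and the fence is at (250,480). The measured platform is 348 x 278 mm, which matches the description, with yaw of about 8.2 deg. The wheel centre is about (0.609, 0.108).

Plan: carry the closed fingers round the wheel in an orbit with regulated inward force, tracking the mark by camera.

```bash
cat >> h.py <<'E'
YAW=np.radians(8.2);EX=np.array([np.cos(YAW),np.sin(YAW)]);EY=np.array([-EX[1],EX[0]])
C=np.array([.609,.108]);HX,HY=.011,.0145;ZT=.146+.173;ROT=[np.pi,0,YAW]
def mark(c,turn=0.,r0=.02,r1=.04):
    "mark angle rel. shaker +x, and its contrast"
    a=np.radians(np.arange(0,360,2))+YAW;z=.166+.003*turn;g=c['img'].min(2).astype(np.float32);v=0
    for r in np.linspace(r0,r1,6):
        p=proj(c,np.c_[C[0]+r*np.cos(a),C[1]+r*np.sin(a),np.full(len(a),z)]).astype(np.float32)
        v=v+cv2.remap(g,p[:,:1],p[:,1:],1)[:,0]/6
    w=np.clip(v-110,0,None);i=np.argmax(cv2.blur(np.r_[v,v].reshape(-1,1),(1,9))[90:270,0]);i=(i+90)%180
    d=np.angle(np.exp(1j*(a-a[i])));k=abs(d)<.5
    return np.angle(np.exp(1j*(a[i]-YAW+(w[k]*d[k]).sum()/max(w[k].sum(),1)))),v.max(),np.median(v)
def path(n=9):
    "anticlockwise from the -y side: list of (normal, corner offset), shaker frame"
    P=[]
    for q in range(4):
        for b in np.linspace(0,90,n):
            ps=np.radians(-90+90*q+b);m=np.radians(-45+90*q)
            P.append((np.array([np.cos(ps),np.sin(ps)]),np.array([np.sign(np.cos(m))*HX,np.sign(np.sin(m))*HY])))
    return P
def w2(v): return v[0]*EX+v[1]*EY
E
python3 - <<'E'
from h import *
from plant import *
for n in('top','scene'): print(n,mark(pickle.load(open(n+'.pkl','rb'))))
bad=0;J=[]
for n,o in path():
    p=C+w2(n*.047+o);q=inverse_kinematics([*p,ZT],ROT);J.append(q)
print(sum(q is None for q in J),np.min(J,0).round(2),np.max(J,0).round(2))
gripper_to(0)
n,o=path()[0];p=C+w2(n*.065+o)
move_to([*p,.42],ROT);move_straight([*p,ZT],.25);wait(.2)
s=get_state();print(s['time'],s['wrist_force'],s['position'],s['grip_width'],p)
for n in('top','scene'):
    c=capture(n);pickle.dump(c,open(n+'.pkl','wb'));print(n,mark(c))
a=pickle.load(open('top.pkl','rb'))['img'][120:280,250:400];b=pickle.load(open('scene.pkl','rb'))['img'][130:290,250:400]
cv2.imwrite('pics/c2.png',cv2.resize(np.hstack([a,b]),None,fx=2.6,fy=2.6,interpolation=2)[:,:,::-1])
E
```

```text
top (np.float64(-0.2960283274914064), np.float32(140.33072), np.float32(20.00008))
scene (np.float64(-0.19177380935113789), np.float32(146.30649), np.float32(41.3702))
0 [-0.04  0.32  1.4  -0.    1.15  1.39] [ 0.16  0.48  1.67 -0.    1.26  1.59]
4.1833 [0.01017643 0.010797   0.67590872] [0.63198363 0.03072751 0.32133198] -7.445721832311334e-05 [0.63122654 0.03088171]
top (np.float64(-0.29608147982279776), np.float32(142.17741), np.float32(24.98934))
scene (np.float64(-0.19253430243694883), np.float32(146.18996), np.float32(38.368572))
```

View pics/c2.png

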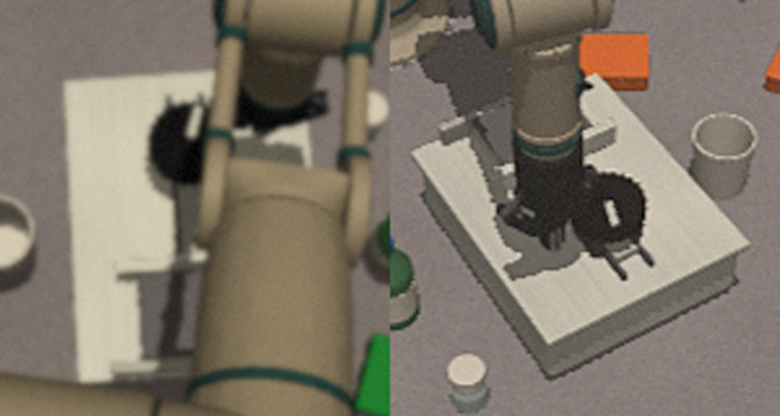

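The scene view (right half of the crop) shows the closed fingertip beside the wheel at about (570,215). The mark is visible at (610,212) and nothing else is touched. Next I make contact and do the first quarter.

```bash
cat >> h.py <<'E'
def orbit(P,R,bias,ft=8.,speed=.1,phi=0.,stop=99.,gain=.0001):
    "follow the path pressing inward with about ft newtons; phi = wheel angle by the mark"
    from plant import move_straight,get_state,capture
    for n,o in P:
        N=w2(n);p=C+w2(n*R+o);move_straight([*p,ZT],speed)
        s=get_state();f=np.array(s['wrist_force'])-bias;T=np.array([-N[1],N[0]])
        fr=f[:2]@N;R=np.clip(R+np.clip(gain*(fr-ft),-.0015,.0015),.036,.056)
        c=capture('scene');m,hi,_=mark(c,phi/6.283)
        d=np.angle(np.exp(1j*(m-phi)));ok=hi>120 and abs(d)<1
        if ok: phi+=d
        print(f"{s['time']:.1f} psi {np.degrees(np.arctan2(n[1],n[0])):.0f} fr {fr:.1f} ft {f[:2]@T:.1f} fz {f[2]:.1f} R {R*1e3:.1f} hi {hi:.0f} phi {phi:.2f} {'' if ok else m}")
        if fr>30 or phi>stop: break
    return R,phi
E
python3 - <<'E'
from h import *
from plant import *
bias=np.array(get_state()['wrist_force'])
n,o=path()[0];N=w2(n)
for R in np.arange(.054,.036,-.0015):
    move_straight([*(C+w2(n*R+o)),ZT],.05);f=np.array(get_state()['wrist_force'])-bias
    print(round(R,4),f.round(1))
    if f[:2]@N>4: break
R,phi=orbit(path()[1:10],R,bias,phi=-.25)
np.save('st.npy',[R,phi,*bias])
E
```

```text
0.054 [-0.4 -0.5  0. ]
0.0525 [-1.1 -1.3 -0.4]
0.051 [-0.6 -1.5 -0. ]
0.0495 [-0.6  0.2 -0.4]
0.048 [-0.9 -0.  -0.6]
0.0465 [-0.4 -1.1  0.6]
0.045 [-0.6 -0.7 -0.8]
0.0435 [-0.4 -1.  -0.4]
0.042 [-0.6 -2.5  0.2]
0.0405 [ 0.9 -3.9 -0.3]
0.039 [ 1.9 -5.5  0.8]
7.4 psi -79 fr 3.8 ft -0.1 fz -0.4 R 38.6 hi 149 phi -0.01 
7.7 psi -68 fr 5.0 ft 0.7 fz 0.1 R 38.3 hi 122 phi 0.17 
8.0 psi -56 fr 4.9 ft 0.4 fz 0.3 R 38.0 hi 100 phi 0.17 0.3490658503988659
8.3 psi -45 fr 4.8 ft 0.6 fz 0.3 R 37.6 hi 67 phi 0.17 0.4886921905584123
8.6 psi -34 fr 6.0 ft -0.8 fz -0.0 R 37.5 hi 58 phi 0.17 0.6981317007977318
8.9 psi -23 fr 6.0 ft -1.6 fz -0.6 R 37.3 hi 53 phi 0.17 -2.0594885173533086
9.2 psi -11 fr 8.0 ft -2.1 fz -0.2 R 37.2 hi 59 phi 0.17 -1.884955592153876
9.5 psi 0 fr 10.7 ft -4.0 fz -0.2 R 37.5 hi 68 phi 0.17 -1.7802358370342166
10.0 psi 0 fr 11.6 ft 4.1 fz -1.1 R 37.9 hi 64 phi 0.17 2.199114857512855
```

```bash
python3 - <<'E'
s=open('h.py').read()
a=s.index("        c=capture('scene')");b=s.index("        if fr>30")
s=s[:a]+"""        if last is not None: phi+=.9*(np.hypot(*(w2(n*.046+o)-w2(last[0]*.046+last[1]))) if n@last[0]>.9999 else .046*np.arccos(n@last[0]))/.046
        last=(n,o);t=''
        for k in('scene','top'):
            m,hi,md=mark(capture(k),phi/6.283);d=np.angle(np.exp(1j*(m-phi)))
            if hi>110 and md<65 and abs(d)<.9: phi+=d;t=k;break
        print(f"{s['time']:.1f} psi {np.degrees(np.arctan2(n[1],n[0])):.0f} fr {fr:.1f} ft {f[:2]@T:.1f} R {R*1e3:.1f} phi {phi:.2f} {t}")
"""+s[b:]
s=s.replace("get_state,capture\n    for","get_state,capture\n    last=None\n    for")
open('h.py','w').write(s)
E
python3 - <<'E'
from h import *
from plant import *
st=np.load('st.npy');P=path(7)
R,phi=orbit(P[7:21],st[0],st[2:],phi=1.6,speed=.12)
np.save('st.npy',[R,phi,*st[2:]])
for k in('scene','top'): print(mark(capture(k),.6))
a=capture('top')['img'][120:280,250:400];b=capture('scene')['img'][130:290,250:400]
cv2.imwrite('pics/c3.png',cv2.resize(np.hstack([a,b]),None,fx=2.6,fy=2.6,interpolation=2)[:,:,::-1])
E
```

```text
10.3 psi 0 fr 11.2 ft 4.2 R 38.2 phi 1.60 
10.6 psi 15 fr 8.1 ft 0.6 R 38.2 phi 1.84 
11.0 psi 30 fr 7.5 ft -0.2 R 38.2 phi 2.07 
11.3 psi 45 fr 9.2 ft 0.9 R 38.3 phi 2.31 
11.7 psi 60 fr 8.8 ft 0.5 R 38.4 phi 2.62 scene
12.0 psi 75 fr 10.4 ft -0.6 R 38.6 phi 2.83 scene
12.3 psi 90 fr 9.7 ft -1.7 R 38.8 phi 3.07 scene
12.7 psi 90 fr 9.4 ft 3.4 R 38.9 phi 3.62 scene
13.0 psi 105 fr 6.8 ft 1.3 R 38.8 phi 3.86 scene
13.3 psi 120 fr 6.0 ft 2.9 R 38.6 phi 4.12 scene
13.6 psi 135 fr 5.8 ft 1.2 R 38.4 phi 4.39 scene
13.9 psi 150 fr 8.0 ft 0.9 R 38.4 phi 4.66 scene
14.2 psi 165 fr 10.2 ft 0.1 R 38.6 phi 4.94 scene
14.5 psi 180 fr 13.5 ft -1.0 R 39.1 phi 5.23 scene
(np.float64(-1.0631768752534232), np.float32(139.59586), np.float32(39.053467))
(np.float64(-0.06981317007977351), np.float32(76.592445), np.float32(40.569176))
```

View pics/c3.png

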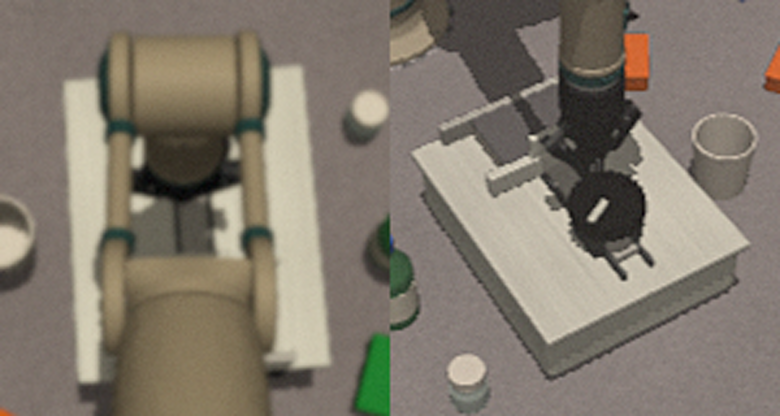

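The right half shows the mark at about (597,210), pointing down-left, so the wheel is at about 5.2 rad and tracking is consistent. I carry on for the remaining ~7.3 rad.

Run:
```python
from h import *
from plant import *
st=np.load('st.npy');P=path(7)
R,phi=orbit((P+P)[20:49],st[0],st[2:],phi=st[1],speed=.13,stop=12.35)
np.save('st.npy',[R,phi,*st[2:]])
```

```text
15.0 psi 180 fr 12.0 ft -0.7 R 39.5 phi 5.23 scene
15.4 psi 180 fr 8.6 ft 4.6 R 39.6 phi 6.06 scene
15.7 psi -165 fr 3.9 ft 1.8 R 39.2 phi 6.14 scene
16.0 psi -150 fr 2.9 ft -0.3 R 38.7 phi 6.41 scene
16.3 psi -135 fr 3.7 ft 3.0 R 38.3 phi 6.69 scene
16.6 psi -120 fr 4.8 ft 0.8 R 37.9 phi 6.92 scene
16.9 psi -105 fr 8.3 ft 1.3 R 38.0 phi 7.16 scene
17.2 psi -90 fr 11.6 ft -1.8 R 38.3 phi 7.39 scene
17.6 psi -90 fr 8.1 ft 3.6 R 38.4 phi 7.84 scene
17.9 psi -75 fr 6.0 ft 1.3 R 38.2 phi 8.08 
18.2 psi -60 fr 5.3 ft 0.5 R 37.9 phi 8.31 
18.6 psi -45 fr 4.2 ft 1.3 R 37.5 phi 8.55 
18.9 psi -30 fr 5.7 ft -1.9 R 37.3 phi 8.79 
19.3 psi -15 fr 7.3 ft -1.8 R 37.2 phi 9.02 
19.6 psi 0 fr 10.8 ft -2.9 R 37.5 phi 9.26 
20.1 psi 0 fr 12.3 ft 5.6 R 37.9 phi 9.82 
20.4 psi 15 fr 8.2 ft 1.1 R 37.9 phi 9.91 scene
20.7 psi 30 fr 9.5 ft 1.1 R 38.1 phi 10.13 scene
21.0 psi 45 fr 9.9 ft 1.7 R 38.3 phi 10.38 scene
21.3 psi 60 fr 9.2 ft -0.2 R 38.4 phi 10.69 scene
21.6 psi 75 fr 11.7 ft -0.2 R 38.8 phi 10.97 scene
21.9 psi 90 fr 12.9 ft -0.1 R 39.2 phi 11.31 scene
22.3 psi 90 fr 10.6 ft 5.0 R 39.5 phi 11.96 scene
22.6 psi 105 fr 6.9 ft 1.4 R 39.4 phi 12.23 scene
22.9 psi 120 fr 5.2 ft 0.8 R 39.1 phi 12.52 scene
```

Run:
```python
from h import *
from plant import *
a=np.radians(120);n=np.array([np.cos(a),np.sin(a)]);o=np.array([-HX,HY])
move_straight([*(C+w2(n*.065+o)),ZT],.12)
p=C+w2(n*.065+o);move_straight([*p,.42],.25)
move_to([.45,-.3,.42],ROT)
for n in('top','scene'):
    c=capture(n);pickle.dump(c,open(n+'.pkl','wb'));print(n,mark(c,2))
c=pickle.load(open('top.pkl','rb'))
print(get_state()['time'],onz(c,(325.7,220),.172))
a=cv2.resize(c['img'][140:280,265:385],None,fx=4,fy=4,interpolation=2)
cv2.imwrite('pics/c4.png',a[:,:,::-1])
```

```text
top (np.float64(-0.1666838526387198), np.float32(144.514), np.float32(20.700928))
scene (np.float64(-0.04317570126675754), np.float32(158.9559), np.float32(42.267006))
25.7333 [0.4757965  0.09117395 0.172     ]
```

View pics/c4.png

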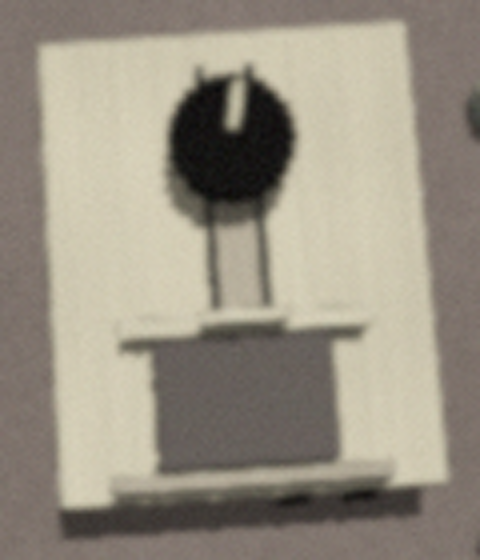

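The mark is back at crop (237,100) pointing to +x, so the wheel is at about 12.46 rad, two turns loose. The bar is still closed, with the tab at crop (244,318), which gives shaker x of about -57 mm. Now I push the tab.

Run:
```python
from h import *
from plant import *
S=C-.075*EX;Z=.325
q=lambda x:S+x*EX
move_to([*q(-.090),.42],ROT);move_straight([*q(-.090),Z],.15);wait(.3)
b=np.array(get_state()['wrist_force']);print(get_state()['position'])
for x in np.arange(-.084,-.010,.003):
    move_straight([*q(x),Z],.04);s=get_state();f=np.array(s['wrist_force'])-b
    print(f"{s['time']:.1f} x {x*1e3:.0f} act {(np.array(s['position'])[:2]-S)@EX*1e3:.1f}",f.round(1))
    if -f[:2]@EX>10: break
move_straight([*q(x-.03),Z],.1);move_straight([*q(x-.03),.42],.2);move_to([.45,-.3,.42],ROT)
for n in('top','scene'):
    c=capture(n);pickle.dump(c,open(n+'.pkl','wb'));print(n,mark(c,2))
c=pickle.load(open('top.pkl','rb'));print(get_state()['time'])
a=cv2.resize(c['img'][140:280,265:385],None,fx=4,fy=4,interpolation=2)
cv2.imwrite('pics/c5.png',a[:,:,::-1])
```

```text
[0.44587101 0.08448499 0.32566425]
28.6 x -84 act -83.6 [-0.3  0.2  0.6]
28.8 x -81 act -80.8 [-0.2 -0.4  0.1]
29.1 x -78 act -77.8 [-0.2 -0.6  1.2]
29.3 x -75 act -74.8 [-0.2 -0.1  0.2]
29.6 x -72 act -71.8 [-0.6  0.4 -0.5]
29.8 x -69 act -69.0 [ 0.9 -0.4  0.3]
30.1 x -66 act -66.0 [-1.1  0.2  0.3]
30.3 x -63 act -62.8 [-1.1  0.  -0. ]
30.6 x -60 act -59.7 [-0.8 -0.1  0.6]
30.8 x -57 act -56.6 [-1.   0.4 -0.1]
31.1 x -54 act -53.6 [-1.7  0.7  0.1]
31.3 x -51 act -50.6 [-0.9 -0.4 -0.3]
31.6 x -48 act -47.7 [-1.3 -0.8  0.4]
31.8 x -45 act -44.7 [ 0.1 -0.6 -0.6]
32.0 x -42 act -41.7 [-0.4  0.  -0.5]
32.3 x -39 act -38.7 [-0.  -0.1 -0.2]
32.5 x -36 act -35.7 [-1.2 -0.4 -0.5]
32.8 x -33 act -32.7 [-0.7  0.  -0. ]
33.0 x -30 act -30.0 [-2.3  0.9 -0.1]
33.3 x -27 act -28.9 [-8.  -2.3  3.9]
33.5 x -24 act -27.8 [-13.2  -2.6   8.3]
top (np.float64(-0.16896854319734025), np.float32(144.84993), np.float32(21.100992))
scene (np.float64(-0.04475650692354829), np.float32(158.285), np.float32(41.85083))
36.175
```

View pics/c5.png

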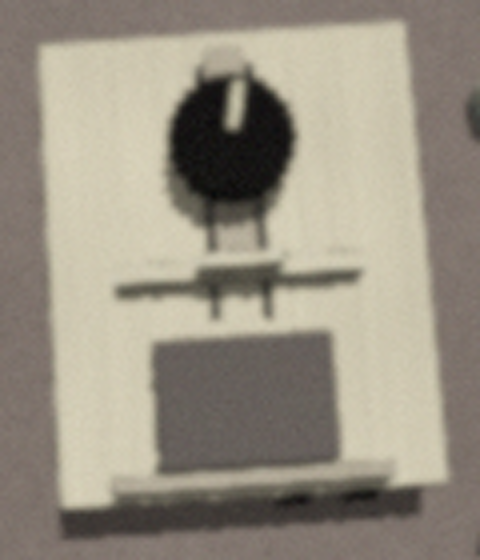

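The tab moved from crop row 318 to row 262, about 40 mm, and I felt the stop there. The tray is unmoved at (245,400), and the mark has not changed.

```bash
python3 -c "
from plant import *
print(hand_in())"
```

```text
the job is handed in; nothing more can be done
None
```

I rolled the lock wheel to about 12.5 rad (two turns), pushed the clamp bar about 40 mm to its stop, saw the tray unmoved in the last picture, parked the arm clear, and handed the job in at about 36 s; no verdict came back.

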